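Build the dosing stack on the bar scale

TASK

Build the dosing stack in the middle of the plate of the bar scale right in front of the robot (not the one far off to the right), using only parts within reach, one part at a time from the bottom up: first the small wooden cradle, then the loose steel filter basket into the cradle, then the aluminium dosing ring onto the basket, then the black distributor (the low block without a handle, not the taller, wider black tin) into the ring's well as a cover. Each part should sit upright, centred and fully home on the one below before the next is added; let go of everything and leave the tamper, the milk pitcher and the jar where they stand.

Things in the scene. Friction and masses are not known exactly. Their poses are not given: they have to be found in the camera images.
- scale_plate (a point): The centre of the top of the black bar scale's weighing plate: the plate is a level rectangle 125 x 144 mm, its top 32 mm above the worktop, on a flat black scale of 155 x 175 mm. The scale is fixed, in front of the robot (another, 1 m to the right, is not meant). Axes: x along the 125 mm side, y along the 144 mm side, z up.
- cradle: Small round dark wooden basket cradle, a thick disc with a shallow round recess in its top: 57 mm across, 15 mm high. The recess is 51 mm across and 5 mm deep (flat floor 10 mm above the underside, wall 3 mm). Loose, standing upright on the worktop. Origin at the centre of the underside, z up. Grip it round the outside, across the diameter.
- basket: Steel filter basket, a round open dish, 61 mm across the rim, tapering to 43 mm at the bottom, 22 mm high; loose (two on a far tray are not meant). Origin: bottom centre, z up. Grip across the rim (21 mm up) with fingertips 8 to 14 mm above the bottom. In the cradle its bottom is 10 mm above the cradle's underside (1.5 mm play all round); fingers pass outside the cradle.
- dosing_ring: Aluminium dosing ring, a flat collar, 16 mm high: neck 40 to 44 mm across from 0 to 4 mm, then 69 mm across with straight sides to grip; in its top a well 65 mm across, 4 mm deep, with a 31 mm hole. Loose, stands on its neck. Origin: centre of the neck's underside, z up. The neck dips into the basket, the collar lies on its rim: origin 17.5 mm above the basket's.
- distributor: Coffee distributor, a low black solid round block, no handle, 38 mm high: foot 57 mm across, 67 mm across from 17 to 36 mm up, where to grip it. Loose, on its foot. Origin: centre of the foot's underside, z up. Its foot goes 4 mm into the ring's well, 12 mm above the ring's origin (2 mm play all round): keep fingertips 7 mm or more above its underside.
- tamper: Tamper, 58 mm steel foot with an upright black handle, 106 mm high. Loose bystander, standing among the parts. Origin at the centre of the underside, z up.
- pitcher: Small steel milk pitcher with a handle, 103 x 73 mm, 94 mm high. Loose bystander. Origin at the middle of its footprint, at the underside, z up; handle towards its +x.
- tablet_jar: Pale grey jar with a light lid, 65 mm across, 84 mm high. Loose bystander. Origin at the centre of the underside, z up.
Things that resemble listed ones, but are neither listed nor needed, are in the scene too. Leave any red look-alike of the dosing_ring alone.

How it is judged:
By the outcome, as a careful person would: the job done as asked, in the order asked, and still so for the second after the job is handed in, with the robot touching nothing.
It also fails if it takes over 112 s, if anything falls off the work surface, if the arm or the gripper's body presses on something with over 40 N, if the wrist force passes 120 N, or if a joint passes its speed limit or range.

ROBOT

A 7-joint arm with a two-finger parallel gripper is mounted at the origin on a cart in front of the work surface, level with it; the furniture and walls round the work are solid. World frame = base frame: x ahead of the robot, y to its left, z up, the work surface at z = 0. Lengths are in m, angles in rad, forces in N, time in s.
With the tool pointing down it reaches from about 0.425 to 1.025 m from the base axis. Payload 9.4 kg.
Tool frame: the origin (TCP) lies at the very end of the fingers, on their centre line; the grasp point (between the pads) lies 19 mm behind it; z points along the fingers, y is the line along which they close (so a half turn about z gives the same grasp; the last joint's range is limited). The gripper opens to 85 mm and grips with 20 to 120 N. Pads are 22 mm wide; open, the fingers measure 114 mm over their backs; the gripper's body (76 mm by 85 mm) begins 54 mm behind the grasp point. The pads swing forward as they close: fully open they stand 13 mm farther back than shut.
Start: joints at [1.229, 0.599, -0.003, 1.599, 0.002, 0.943, -0.08], TCP at [0.19, -0.7, 0.231] pointing down, gripper open.
Joint ranges: [-2.57, 2.57], [-0.35, 1.97], [-1.29, 1.29], [0.11, 2.56], [-1.05, 4.19], [0.11, 1.86], [-2.63, 2.63]. Speed limits (rad/s): [2.22, 2.22, 3.01, 3.01, 3.14, 3.14, 3.14].

INTERFACE

Orientations are given as a unit quaternion [x, y, z, w].
In Python, from station import robot, get_image, close_job gives the robot as it stands.
- The arm moves only by the shell command python3 -m jog 'ROWS' [OPENING]. ROWS is JSON, a list of rows, each a list of 6 numbers: the shift along the tool's x, y, z in units of 0.12 m (1.0 is 0.12 m), then the turn, a rotation vector about the tool's x, y, z in units of pi/2 rad (1.0 is pi/2 rad). A call has exactly 5 rows; each row is the pose to reach, as a shift and turn from the pose commanded when the call began, along the tool's axes at that moment; what a row does not reach only later rows make up. A row lasts 1/8 s, in which the tool goes at most 62.5 mm and 10.7 degrees, less where a joint would pass 70% of its speed; a pose out of reach is approached as far as the arm can. A call with a number of a shift or a turn outside -1 to 1 is refused whole. A call with a gripper value outside its range is refused whole. OPENING is the opening, from -1 (shut) to 1 (fully open), so that 0 is half open, set as the call begins (- or left out, the last holds). The fingers move at their own pace and stop on an object; the grip force is fixed at half the most. Time passes only in rows, so rows that repeat a pose let the fingers close, or fill a call up. It gives the time, the measured TCP pose, the force, the opening and the grip force at its end, in the units of the state.
- robot.read_state(): the state, without advancing time (a new reading comes with each control period).
- get_image(name): name is "scene" or "side" or "wrist"; returns a dict with "color" (400x640x3 uint8, blue, green, red), "depth" (400x640 float32, m along the optical axis (not along the pixel's ray), 0 where there is no reading), "K" (3x3 intrinsics, pixels), "camera_from_world" (4x4, takes a point from world to camera coordinates); the wrist camera has in their place "hand_eye" (4x4, takes a point from camera to tool coordinates, whose origin is the TCP and whose axes are the flange's). Camera axes: x right, y up, looking along -z (the intrinsics and any distortion apply to the point x, -y, -z); pixel columns grow to the right and rows downward; lengths in m; the calibration is good to about 2 mm. The wrist camera is an equidistant fisheye: a pixel r from the principal point sees the ray r / f radians off the axis. A picture is of the moment at which its call begins: read the wrist's pose just before it.
- close_job(): hands the job in; it is judged then, once.
The state is a dict: "clock": time; "qpos": joint angles; "dq": joint speeds; "tau": joint torques, N m; "tool_pos": TCP position; "orientation": TCP orientation; "ft_force": force on the tool from outside, world axes, zero at the start; "ft_torque": the same for the moment, N m; "gripper_width": finger opening in m; "grip_force": force on a finger pad.
Only numpy, scipy, OpenCV 4.12 (cv2) and the standard library are available. Lean on these libraries where they do the work, as an engineer would, in place of code of your own. Each camera call takes 0.05 s, during which the arm holds its last target. There are 200 camera calls.

## Working session

There is one attempt and no reset: what is moved stays moved. The work goes in short steps, Python scripts to look and compute and a shell command to move; the robot and the scene stay as the last step left them, time stands still between calls to the robot, and variables do not carry over. Pictures are saved under pics/ and viewed, at most 14 in all, crops included, and the job is handed in when it is done.

```bash
ls; mkdir -p pics; python3 - <<'E'
from station import robot,get_image
import cv2,numpy as np
s=robot.read_state();print({k:np.round(v,3).tolist() for k,v in s.items()})
for n in("scene","side"):
    d=get_image(n);cv2.imwrite(f"pics/{n}0.png",d["color"]);np.savez(f"{n}0.npz",**d)
    print(np.round(d["K"],1).tolist(),np.round(d["camera_from_world"],3).tolist(),d.keys())
d=get_image("wrist");print(d.keys(),d["K"],np.round(d["hand_eye"],3))
E
```

```text
pics
{'clock': 0.0, 'qpos': [1.229, 0.6, -0.003, 1.6, 0.002, 0.943, -0.08], 'dq': [-0.0, 0.001, 0.002, 0.001, -0.001, 0.0, -0.0], 'tau': [0.001, -77.645, 1.565, -25.801, 0.012, 0.009, -0.0], 'tool_pos': [0.19, -0.699, 0.23], 'orientation': [0.991, 0.132, -0.0, -0.001], 'ft_force': [0.606, -0.641, -0.46], 'ft_torque': [0.006, -0.003, 0.017], 'grip_force': 0.0, 'gripper_width': 0.085}
[[458.8, 0.0, 314.1], [0.0, 458.8, 198.6], [0.0, 0.0, 1.0]] [[-0.859, -0.512, -0.017, 0.549], [0.326, -0.573, 0.752, -0.11], [-0.394, 0.641, 0.659, -1.375], [0.0, 0.0, 0.0, 1.0]] dict_keys(['color', 'depth', 'K', 'camera_from_world'])
[[504.0, 0.0, 308.8], [0.0, 504.0, 205.9], [0.0, 0.0, 1.0]] [[0.998, -0.066, -0.021, -0.516], [0.057, 0.603, 0.795, -0.189], [-0.04, -0.795, 0.606, -1.319], [0.0, 0.0, 0.0, 1.0]] dict_keys(['color', 'depth', 'K', 'camera_from_world'])
dict_keys(['color', 'depth', 'K', 'hand_eye']) [[309.70691629   0.         324.10747359]
 [  0.         309.70691629 198.60527442]
 [  0.           0.           1.        ]] [[ 0.001  0.962  0.273  0.069]
 [ 1.    -0.001 -0.001 -0.   ]
 [-0.001  0.273 -0.962 -0.143]
 [ 0.     0.     0.     1.   ]]
```

View pics/scene0.png

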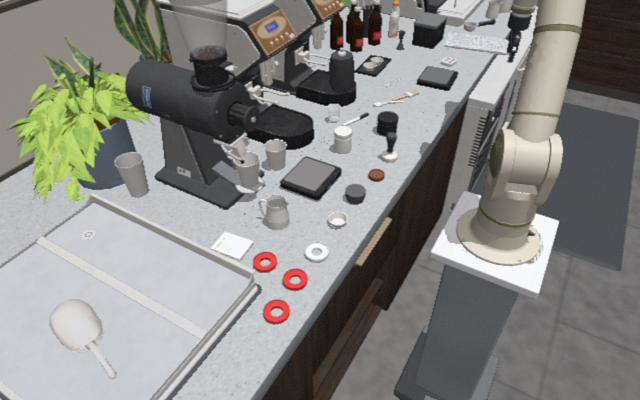

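View pics/side0.png

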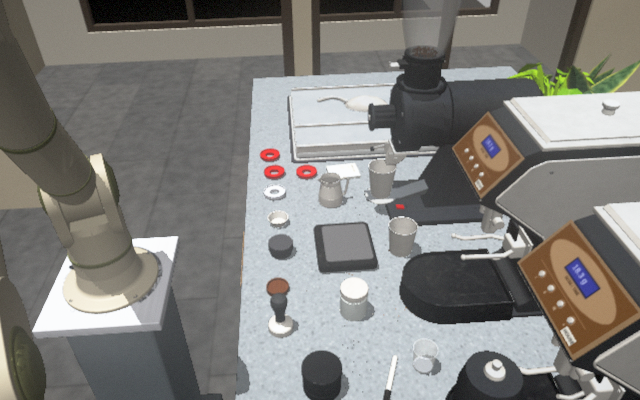

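The scene picture shows the cradle at (376,174), distributor at (355,194), basket at (337,220), ring at (316,252), scale at (311,177), tamper at (391,150), jar at (343,140) and pitcher at (275,211). The side picture shows the same things at (278,287), (281,246), (279,219), (275,192), (345,246), (280,315), (354,298) and (330,190).

```bash
cat > h.py <<'E'
import numpy as np,cv2
from scipy.spatial.transform import Rotation as R
def world(d,T=None):
    h,w=d["depth"].shape;u,v=np.meshgrid(np.arange(w),np.arange(h));K=d["K"];z=d["depth"]
    P=np.stack([(u-K[0,2])/K[0,0]*z,-(v-K[1,2])/K[1,1]*z,-z,np.ones_like(z)],-1)
    W=(P@np.linalg.inv(d["camera_from_world"]).T)[...,:3];W[z<=0]=np.nan;return W
def top(W,c,r,zlo,zhi):
    m=(np.hypot(W[...,0]-c[0],W[...,1]-c[1])<r)&(W[...,2]>zlo)&(W[...,2]<zhi)
    p=W[m]
    if len(p)<8:return None
    q=p[:,:2].astype(np.float32);(x,y),rad=cv2.minEnclosingCircle(q)
    return np.round([x,y,rad*2,np.median(p[:,2]),p[:,2].max(),len(p)],4)
E
python3 - <<'E'
from h import *
S=dict(scene=dict(cradle=(376,174),dist=(355,190),basket=(337,222),ring=(307,253),scale=(311,177),tamper=(391,155),jar=(343,132),pitcher=(275,215)),
 side=dict(cradle=(278,287),dist=(281,242),basket=(279,219),ring=(266,192),scale=(345,246),tamper=(280,325),jar=(354,288),pitcher=(330,190)))
Z=dict(cradle=(.007,.018),dist=(.03,.042),basket=(.017,.026),ring=(.012,.019),tamper=(.004,.02),jar=(.078,.09),scale=(.026,.036),pitcher=(.01,.1))
for n in S:
    d=dict(np.load(n+"0.npz"));W=world(d)
    for k,(u,v) in S[n].items():
        c=np.nanmedian(W[v-2:v+3,u-2:u+3].reshape(-1,3),0)
        p=top(W,c,.15 if k=='scale' else .055,*Z[k]);print(n,k,np.round(c,3),p)
        if p is not None and k in('scale','pitcher'):
            m=(np.hypot(W[...,0]-c[0],W[...,1]-c[1])<.12)&(W[...,2]>Z[k][0])&(W[...,2]<Z[k][1]);print(cv2.minAreaRect(W[m][:,:2].astype(np.float32)))
E
```

```text
scene cradle [ 0.435 -0.077  0.011] [ 4.366e-01 -7.980e-02  8.870e-02  1.230e-02  1.760e-02  1.480e+02]
scene dist [0.446 0.065 0.04 ] [4.453e-01 6.460e-02 7.110e-02 3.870e-02 4.200e-02 2.340e+02]
scene basket [0.442 0.191 0.003] [4.395e-01 1.909e-01 6.280e-02 2.100e-02 2.600e-02 8.000e+01]
scene ring [0.45  0.354 0.013] [4.307e-01 3.357e-01 7.360e-02 1.430e-02 1.900e-02 2.090e+02]
scene scale [0.607 0.072 0.034] [6.057e-01 7.270e-02 2.954e-01 3.190e-02 3.600e-02 1.316e+03]
((0.6158952713012695, 0.05514281243085861), (0.15401321649551392, 0.1773742139339447), 0.7785742282867432)
scene tamper [ 0.43  -0.188  0.025] [ 4.307e-01 -1.882e-01  1.090e-01  9.900e-03  2.000e-02  9.600e+01]
scene jar [ 0.607 -0.153  0.086] [ 6.123e-01 -1.597e-01  7.220e-02  8.540e-02  9.000e-02  1.600e+02]
scene pitcher [0.59  0.31  0.062] [6.025e-01 2.821e-01 8.190e-02 5.170e-02 9.510e-02 5.360e+02]
((0.612449049949646, 0.34253284335136414), (0.1354178935289383, 0.18861985206604004), 16.675853729248047)
side cradle [ 0.434 -0.079  0.011] [ 4.317e-01 -7.610e-02  6.050e-02  1.190e-02  1.770e-02  3.040e+02]
side
[... 175 characters left out ...]
0e+01]
side ring [0.404 0.332 0.013] [4.288e-01 3.373e-01 7.630e-02 1.430e-02 1.870e-02 1.460e+02]
side scale [0.617 0.034 0.033] [6.158e-01 2.550e-02 2.987e-01 3.190e-02 3.600e-02 2.286e+03]
((0.6377153992652893, 0.052293647080659866), (0.197262704372406, 0.17993803322315216), 0.8001675009727478)
side tamper [ 0.438 -0.212  0.026] [ 4.384e-01 -2.107e-01  1.090e-01  1.240e-02  2.000e-02  2.180e+02]
side jar [ 0.612 -0.168  0.086] [ 6.107e-01 -1.650e-01  6.700e-02  8.510e-02  8.960e-02  4.990e+02]
side pitcher [0.599 0.252 0.062] [6.008e-01 2.805e-01 7.960e-02 5.400e-02 9.620e-02 5.820e+02]
((0.6361986994743347, 0.22463840246200562), (0.19064854085445404, 0.156730517745018), 85.1585693359375)
```

```bash
cat > go.py <<'E'
import sys,numpy as np
from station import robot
from scipy.spatial.transform import Rotation as R
s=robot.read_state();p=np.array(s["tool_pos"]);q=R.from_quat(s["orientation"])
a=q.as_matrix();psi=np.degrees(np.arctan2(a[1,0],a[0,0]))
print("t",round(float(s["clock"]),2),"tcp",np.round(p,4),"psi",round(psi,2),"tilt",round(float(np.degrees(np.arccos(-a[2,2]))),2),"w",round(float(s["gripper_width"]),4),"F",np.round(s["ft_force"],1),"q1,q7",np.round(np.array(s["qpos"])[[0,6]],2))
for t in sys.argv[1:]:
    x,y,z,ps=map(float,t.split(","))
    tq=R.from_euler("z",ps,degrees=True)*R.from_euler("x",180,degrees=True)
    print(t,"shift",np.round(q.inv().apply(np.array([x,y,z])-p)/.12,3),"rot",np.round((q.inv()*tq).as_rotvec()/(np.pi/2),3))
E
J="python3 -m jog"
$J '[[0.4,-0.4,0,0,0,0.1],[0.8,-0.9,0,0,0,0.169],[0.8,-0.9,0,0,0,0.169],[0.8,-0.9,0,0,0,0.169],[0.8,-0.9,0,0,0,0.169]]' 1
$J '[[0.2,-0.3,0,0,0,0],[0.45,-0.65,0,0,0,0],[0.7,-1,0,0,0,0],[0.7,-1,0,0,0,0],[0.7,-1,0,0,0,0]]'
$J '[[0.15,-0.3,0,0,0,0],[0.35,-0.65,0,0,0,0],[0.5,-1,0,0,0,0],[0.5,-1,0,0,0,0],[0.5,-1,0,0,0,0]]'
python3 go.py 0.433,-0.077,0.12,0 
python3 - <<'E'
from h import *
for n in("scene","side"):
    d=dict(np.load(n+"0.npz"));W=world(d);g=cv2.cvtColor(d["color"],cv2.COLOR_BGR2GRAY)
    m=(abs(W[...,0]-.616)<.1)&(abs(W[...,1]-.053)<.11)&(W[...,2]>.022)&(W[...,2]<.045)
    v=g[m];t=cv2.threshold(v.reshape(1,-1),0,255,cv2.THRESH_OTSU)[0];mm=(m&(g>t)).astype(np.uint8)
    mm=cv2.morphologyEx(mm,cv2.MORPH_OPEN,np.ones((3,3),np.uint8))>0
    print(n,t,v.min(),v.max(),cv2.minAreaRect(W[mm][:,:2].astype(np.float32)),np.median(W[mm],0))
E
```

```text
clock: 0.78
tool_pos: [0.2532, -0.5718, 0.2314]
orientation: [1.0, -0.001, -0.0, 0.001]
ft_force: [0.3, -0.1, -0.2]
gripper_width: 0.0853
grip_force: 0.0
clock: 1.4
tool_pos: [0.3374, -0.4521, 0.2313]
orientation: [1.0, -0.001, -0.0, 0.0]
ft_force: [-0.9, -0.4, 1.1]
gripper_width: 0.0857
grip_force: 0.0
clock: 2.02
tool_pos: [0.3975, -0.3326, 0.2313]
orientation: [1.0, -0.002, -0.0, 0.001]
ft_force: [1.2, -0.2, 0.5]
gripper_width: 0.0854
grip_force: 0.0
t 2.02 tcp [ 0.3975 -0.3326  0.2313] psi -0.18 tilt 0.06 w 0.0854 F [ 1.2 -0.2  0.5] q1,q7 [ 0.56 -0.97]
0.433,-0.077,0.12,0 shift [ 0.289 -2.131  0.925] rot [ 0.001  0.    -0.002]
scene 94.0 18 169 ((0.6269819140434265, 0.053711507469415665), (0.1352548897266388, 0.1518552154302597), 1.5798118114471436) [0.62244969 0.0576165  0.03310054]
side 110.0 65 176 ((0.6226730942726135, 0.05376632884144783), (0.1245584636926651, 0.14795859158039093), 0.388304740190506) [0.62206504 0.04823899 0.03326554]
```

```bash
J="python3 -m jog"
$J '[[0.05,-0.4,0,0,0,0],[0.15,-0.8,0,0,0,0],[0.15,-1,0,0,0,0],[0.15,-1,0,0,0,0],[0.15,-1,0,0,0,0]]'
$J '[[0.04,-0.4,0.2,0,0,0],[0.1,-0.8,0.5,0,0,0],[0.14,-1,0.8,0,0,0],[0.14,-1.0,0.9,0,0,0],[0.14,-1.0,0.9,0,0,0]]'
cat >> h.py <<'E'
def wristworld(d,s):
    h,w=d["depth"].shape;u,v=np.meshgrid(np.arange(w),np.arange(h));K=d["K"];z=d["depth"]
    x=(u-K[0,2])/K[0,0];y=(v-K[1,2])/K[1,1];th=np.hypot(x,y)+1e-9
    t=np.tan(np.minimum(th,1.45))/th
    P=np.stack([x*t*z,-y*t*z,-z,np.ones_like(z)],-1)
    Tl=(P@np.array(d["hand_eye"]).T)[...,:3];Tl[z<=0]=np.nan
    return Tl, Tl@R.from_quat(s["orientation"]).as_matrix().T+np.array(s["tool_pos"])
E
python3 - <<'E'
from h import *
from station import robot,get_image
s=robot.read_state();d=get_image("wrist");T,W=wristworld(d,s);cv2.imwrite("pics/w1.png",d["color"])
print(s["clock"],s["tool_pos"]);print(top(W,(.433,-.077),.045,.011,.018),top(W,(.445,.062),.055,.034,.043))
m=(abs(T[...,1])<.075)&(abs(T[...,0])<.02)&(T[...,2]>-.06)&(T[...,2]<.02)
p=T[m];print(len(p),np.nanmax(p,0) if len(p) else 0,np.nanmin(p,0) if len(p) else 0)
E
python3 go.py 0.433,-0.077,0.0,0
```

```text
clock: 2.65
tool_pos: [0.4162, -0.2126, 0.2313]
orientation: [1.0, -0.002, 0.0, 0.0]
ft_force: [-1.2, -0.2, 0.5]
gripper_width: 0.0856
grip_force: 0.0
clock: 3.28
tool_pos: [0.4329, -0.0923, 0.1228]
orientation: [1.0, -0.001, -0.001, 0.0]
ft_force: [0.3, -0.6, 0.1]
gripper_width: 0.0856
grip_force: 0.0
3.275 [ 0.43294744 -0.09225071  0.12276271]
[ 4.320e-01 -7.810e-02  5.770e-02  1.430e-02  1.710e-02  1.203e+03] [4.441e-01 6.070e-02 6.770e-02 3.830e-02 4.050e-02 3.714e+03]
4993 [ 0.01402257  0.07351049 -0.01246074] [-0.01205592 -0.07065588 -0.05999885]
t 3.33 tcp [ 0.4332 -0.0924  0.1234] psi -0.19 tilt 0.05 w 0.0856 F [-0.4  0.9 -0.1] q1,q7 [ 0.09 -1.51]
0.433,-0.077,0.0,0 shift [-0.002 -0.129  1.029] rot [ 0.     0.    -0.002]
```

View pics/w1.png

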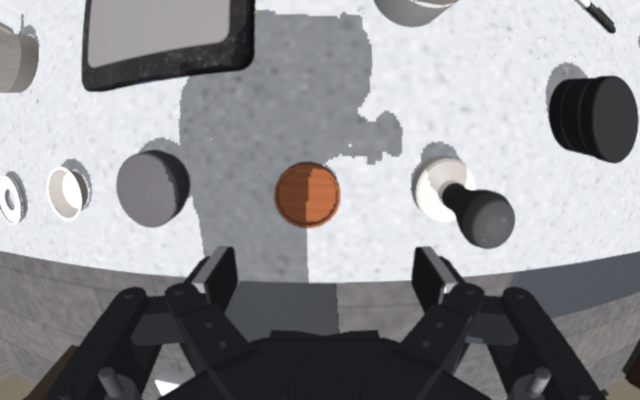

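The wrist picture shows the cradle at (307,195), the distributor at (153,188), the tamper at (460,205) and the open fingertips at (222,265) and (428,265). It puts the cradle at (0.432, -0.078).

```bash
J="python3 -m jog"
$J '[[-0.01,-0.12,0.2,0,0,0],[-0.01,-0.12,0.5,0,0,0],[-0.01,-0.12,0.75,0,0,0],[-0.01,-0.12,0.9,0,0,0],[-0.01,-0.12,0.95,0,0,0]]'
python3 go.py 0.432,-0.078,-0.001,0
```

```text
clock: 3.95
tool_pos: [0.4299, -0.0803, 0.021]
orientation: [1.0, -0.001, -0.005, 0.004]
ft_force: [-0.2, -0.3, 0.2]
gripper_width: 0.0853
grip_force: 0.0
t 3.95 tcp [ 0.4299 -0.0803  0.021 ] psi -0.16 tilt 0.74 w 0.0853 F [-0.2 -0.3  0.2] q1,q7 [ 0.11 -2.13]
0.432,-0.078,-0.001,0 shift [ 0.019 -0.021  0.183] rot [ 0.005  0.006 -0.002]
```

```bash
J="python3 -m jog"
$J '[[0.01,-0.01,0.05,0,0,0],[0.02,-0.02,0.1,0,0,0],[0.02,-0.02,0.15,0,0,0],[0.02,-0.02,0.15,0,0,0],[0.02,-0.02,0.15,0,0,0]]'
python3 go.py 0.432,-0.078,-0.001,0
```

```text
clock: 4.58
tool_pos: [0.4318, -0.0772, 0.0032]
orientation: [1.0, -0.001, -0.005, 0.004]
ft_force: [-0.4, 0.3, -0.0]
gripper_width: 0.0853
grip_force: 0.0
t 4.58 tcp [ 0.4318 -0.0772  0.0032] psi -0.15 tilt 0.72 w 0.0853 F [-0.4  0.3 -0. ] q1,q7 [ 0.13 -2.61]
0.432,-0.078,-0.001,0 shift [0.002 0.007 0.035] rot [ 0.005  0.006 -0.002]
```

```bash
J="python3 -m jog"
$J '[[0,0,-0.1,0,0,0],[0,0,-0.3,0,0,-0.1],[0,0,-0.3,0,0,-0.2],[0,0,-0.3,0,0,-0.3],[0,0,-0.3,0,0,-0.4]]'
sed -i 's/,"q1,q7",.*$/,"q",np.round(s["qpos"],2))/' go.py; python3 go.py 0.432,-0.078,-0.001,90
```

```text
clock: 5.2
tool_pos: [0.4317, -0.0765, 0.0391]
orientation: [0.95, 0.311, -0.006, 0.002]
ft_force: [0.1, -0.7, -0.1]
gripper_width: 0.0851
grip_force: 0.0
t 5.2 tcp [ 0.4317 -0.0765  0.0391] psi 36.2 tilt 0.76 w 0.0851 F [ 0.1 -0.7 -0.1] q [ 0.41  0.68 -0.54  2.36  1.08  0.38 -2.01]
0.432,-0.078,-0.001,90 shift [-0.001  0.012  0.334] rot [-0.004  0.008 -0.598]
```

```bash
J="python3 -m jog"
$J '[[0,0.01,0,0,0,-0.12],[0,0.01,0,0,0,-0.24],[0,0.01,0,0,0,-0.36],[0,0.01,0,0,0,-0.48],[0,0.01,0,0,0,-0.598]]'
python3 go.py 0.432,-0.078,-0.001,90
```

```text
clock: 5.82
tool_pos: [0.4322, -0.0774, 0.0389]
orientation: [0.707, 0.707, -0.007, -0.002]
ft_force: [-0.1, -0.1, -0.8]
gripper_width: 0.0855
grip_force: 0.0
t 5.83 tcp [ 0.4322 -0.0774  0.0389] psi 90.0 tilt 0.8 w 0.0855 F [-0.1 -0.1 -0.8] q [ 0.55  0.73 -0.74  2.35  1.17  0.52 -1.18]
0.432,-0.078,-0.001,90 shift [-0.003  0.002  0.333] rot [-0.008  0.005  0.   ]
```

```bash
J="python3 -m jog"
$J '[[0,0,0.1,-0.008,0.005,0],[0,0,0.2,-0.008,0.005,0],[0,0,0.27,-0.008,0.005,0],[0,0,0.31,-0.008,0.005,0],[0,0,0.33,-0.008,0.005,0]]'
python3 go.py 0.432,-0.078,-0.001,90
```

```text
clock: 6.45
tool_pos: [0.4319, -0.0773, -0.0011]
orientation: [0.709, 0.705, 0.001, -0.0]
ft_force: [-0.6, -0.3, 0.2]
gripper_width: 0.0855
grip_force: 0.0
t 6.45 tcp [ 0.4319 -0.0773 -0.0011] psi 89.68 tilt 0.07 w 0.0855 F [-0.6 -0.3  0.2] q [ 0.5   0.81 -0.67  2.37  1.41  0.47 -1.39]
0.432,-0.078,-0.001,90 shift [-0.006  0.001 -0.001] rot [ 0.001 -0.001 -0.004]
```

```bash
J="python3 -m jog"
$J '[[0,0,0,0,0,0],[0,0,0,0,0,0],[0,0,0,0,0,0],[0,0,0,0,0,0],[0,0,0,0,0,0]]' -1
python3 - <<'E'
from h import *
from station import robot,get_image
s=robot.read_state();d=get_image("wrist");T,W=wristworld(d,s)
for sg in(1,-1):
    m=(T[...,1]*sg>.030)&(T[...,1]*sg<.045)&(abs(T[...,0])<.011)&(T[...,2]>-.06)&(T[...,2]<.02)
    p=T[m];print(len(p),np.nanmax(p,0),np.nanmin(p,0))
E
```

```text
clock: 7.08
tool_pos: [0.432, -0.0771, -0.0002]
orientation: [0.709, 0.705, 0.001, 0.001]
ft_force: [-1.1, -1.6, 13.6]
gripper_width: 0.0537
grip_force: 60.2
1567 [0.01099956 0.04499586 0.00109361] [-0.00785071  0.03000713 -0.05995101]
1534 [ 0.01099611 -0.03002064  0.00108374] [-0.00765876 -0.04499895 -0.05977194]
```

```bash
J="python3 -m jog"
$J '[[0,0,-0.1,0,0,0],[0,0,-0.3,0,0,0],[0.1,0.1,-0.6,0,0,0],[0.3,0.3,-0.7,0,0,0],[0.5,0.5,-0.7,0,0,0]]'
$J '[[0.2,0.3,0,0,0,0],[0.4,0.6,0,0,0,0],[0.55,0.9,0,0,0,0],[0.58,1,0,0,0,0],[0.58,1,0,0,0,0]]'
python3 go.py 0.623,0.0535,0.034,90
```

```text
clock: 7.75
tool_pos: [0.4931, -0.0173, 0.0844]
orientation: [0.709, 0.705, 0.001, 0.001]
ft_force: [0.4, -0.1, -2.0]
gripper_width: 0.0536
grip_force: 63.6
clock: 8.38
tool_pos: [0.6121, 0.0514, 0.0829]
orientation: [0.709, 0.705, 0.001, -0.0]
ft_force: [-1.0, 0.1, -2.1]
gripper_width: 0.0534
grip_force: 63.6
t 8.38 tcp [0.6121 0.0514 0.0829] psi 89.71 tilt 0.07 w 0.0534 F [-1.   0.1 -2.1] q [ 0.35  0.8  -0.84  1.94  0.84  0.8  -0.98]
0.623,0.0535,0.034,90 shift [0.018 0.09  0.407] rot [ 0.    -0.001 -0.003]
```

```bash
J="python3 -m jog"
$J '[[0.02,0.09,0.1,0,0,0],[0.02,0.09,0.22,0,0,0],[0.02,0.09,0.32,0,0,0],[0.02,0.09,0.38,0,0,0],[0.02,0.09,0.4,0,0,0]]'
$J '[[0,0,0.005,0,0,0],[0,0,0.01,0,0,0],[0,0,0.015,0,0,0],[0,0,0.02,0,0,0],[0,0,0.02,0,0,0]]'
```

```text
clock: 9.0
tool_pos: [0.6229, 0.0539, 0.0346]
orientation: [0.709, 0.705, 0.0, -0.0]
ft_force: [0.2, 0.6, -1.0]
gripper_width: 0.0535
grip_force: 63.6
clock: 9.62
tool_pos: [0.6234, 0.0539, 0.0329]
orientation: [0.709, 0.705, 0.001, -0.0]
ft_force: [0.3, 0.8, -2.1]
gripper_width: 0.0538
grip_force: 63.6
```

```bash
J="python3 -m jog"
$J '[[0,0,0.005,0,0,0],[0,0,0.01,0,0,0],[0,0,0.012,0,0,0],[0,0,0.012,0,0,0],[0,0,0.012,0,0,0]]'
```

```text
clock: 10.25
tool_pos: [0.6234, 0.054, 0.0318]
orientation: [0.709, 0.705, 0.001, 0.0]
ft_force: [-2.2, -0.2, 6.3]
gripper_width: 0.0533
grip_force: 64.2
```

```bash
J="python3 -m jog"
$J '[[0,0,0,0,0,0],[0,0,0,0,0,0],[0,0,0,0,0,0],[0,0,-0.1,0,0,0],[0,0,-0.3,0,0,0]]' 1
$J '[[0,0,-0.3,0,0,0],[0,0,-0.5,0,0,0],[0,0,-0.5,0,0,0],[0,0,-0.5,0,0,0],[0,0,-0.5,0,0,0]]' 0.62
cat > look.py <<'E'
from h import *
import sys
from station import robot,get_image
s=robot.read_state();d=get_image("wrist");T,W=wristworld(d,s);cv2.imwrite(f"pics/{sys.argv[1]}.png",d["color"]);np.savez("last.npz",T=T,W=W,color=d["color"])
print(round(float(s["clock"]),2),"tcp",np.round(s["tool_pos"],4),"w",round(float(s["gripper_width"]),4))
for a in sys.argv[2:]:
    x,y,r,l,h=map(float,a.split(","));print(a,top(W,(x,y),r,l,h))
for sg in(1,-1):
    m=(T[...,1]*sg>.020)&(T[...,1]*sg<.075)&(abs(T[...,0])<.011)&(T[...,2]>-.06)&(T[...,2]<.015)
    p=T[m]
    if len(p):print("tip z",np.round(p[:,2].max(),4),"inner y",np.round((p[:,1]*sg).min(),4))
E
python3 look.py w2 0.623,0.054,0.04,0.043,0.052
```

```text
clock: 10.88
tool_pos: [0.6229, 0.0539, 0.0677]
orientation: [0.709, 0.705, 0.0, -0.001]
ft_force: [0.6, -0.2, 0.6]
gripper_width: 0.0857
grip_force: 0.0
clock: 11.5
tool_pos: [0.6227, 0.0536, 0.1264]
orientation: [0.709, 0.705, 0.0, -0.001]
ft_force: [0.6, -0.3, 0.9]
gripper_width: 0.0693
grip_force: 0.0
11.5 tcp [0.6227 0.0536 0.1264] w 0.0693
0.623,0.054,0.04,0.043,0.052 [6.229e-01 5.330e-02 5.770e-02 4.640e-02 4.930e-02 1.398e+03]
tip z -0.008 inner y 0.0328
tip z -0.0072 inner y 0.0324
```

```bash
J="python3 -m jog"
$J '[[0.2,-0.3,0,0,0,0],[0.5,-0.6,0,0,0,0],[0.7,-0.9,0,0,0,0],[0.7,-1,0,0,0,0],[0.7,-1,0,0,0,0]]' 1
$J '[[0.15,-0.2,0.1,0,0,0],[0.3,-0.4,0.2,0,0,0],[0.35,-0.53,0.3,0,0,0],[0.35,-0.53,0.3,0,0,0],[0.35,-0.53,0.3,0,0,0]]'
python3 look.py w3 0.439,0.1915,0.045,0.016,0.026
python3 go.py 0.439,0.1915,0.005,90
```

```text
clock: 12.18
tool_pos: [0.5033, 0.138, 0.1271]
orientation: [0.709, 0.706, 0.0, 0.0]
ft_force: [-0.5, -0.2, -0.5]
gripper_width: 0.0857
grip_force: 0.0
clock: 12.8
tool_pos: [0.4418, 0.1803, 0.0914]
orientation: [0.71, 0.705, 0.001, 0.0]
ft_force: [0.2, -0.7, -0.0]
gripper_width: 0.0858
grip_force: 0.0
12.8 tcp [0.4418 0.1803 0.0914] w 0.0858
0.439,0.1915,0.045,0.016,0.026 [4.384e-01 1.906e-01 6.170e-02 2.140e-02 2.450e-02 1.730e+03]
tip z -0.0128 inner y 0.0414
tip z -0.0129 inner y 0.0424
t 12.85 tcp [0.4418 0.1803 0.0915] psi 89.59 tilt 0.13 w 0.0856 F [ 0.7 -0.2 -0.1] q [ 0.05  0.66 -0.81  2.24  0.91  0.6  -1.46]
0.439,0.1915,0.005,90 shift [ 0.092 -0.025  0.721] rot [ 0.001 -0.001 -0.005]
```

```bash
J="python3 -m jog"
$J '[[0.05,-0.02,0.2,0,0,0],[0.086,-0.03,0.4,0,0,0],[0.086,-0.03,0.55,0,0,0],[0.086,-0.03,0.67,0,0,0],[0.086,-0.03,0.72,0,0,0]]'
python3 go.py 0.4384,0.1906,0.005,90
```

```text
clock: 13.48
tool_pos: [0.4378, 0.1909, 0.0045]
orientation: [0.709, 0.705, 0.001, 0.0]
ft_force: [0.8, -0.1, 0.8]
gripper_width: 0.0853
grip_force: 0.0
t 13.47 tcp [0.4378 0.1909 0.0045] psi 89.63 tilt 0.1 w 0.0853 F [ 0.8 -0.1  0.8] q [-0.11  0.79 -0.61  2.29  1.22  0.45 -1.76]
0.4384,0.1906,0.005,90 shift [-0.002  0.005 -0.004] rot [ 0.001 -0.001 -0.004]
```

```bash
J="python3 -m jog"
$J '[[0,0,0,0,0,0],[0,0,0,0,0,0],[0,0,0,0,0,0],[0,0,0,0,0,0],[0,0,0,0,0,0]]' -1
$J '[[0,0,-0.1,0,0,0],[0,0,-0.3,0,0,0],[0,0,-0.6,0,0,0],[-0.2,0.3,-0.9,0,0,0],[-0.4,0.5,-0.9,0,0,0]]'
$J '[[-0.2,0.3,0,0,0,0],[-0.4,0.6,0,0,0,0],[-0.6,0.9,0,0,0,0],[-0.74,1,0,0,0,0],[-0.74,1,0,0,0,0]]'
python3 go.py 0.623,0.0536,0.0575,90
```

```text
clock: 14.1
tool_pos: [0.4373, 0.1912, 0.0065]
orientation: [0.709, 0.705, 0.002, 0.001]
ft_force: [-2.5, -2.0, 14.2]
gripper_width: 0.0553
grip_force: 60.2
clock: 14.72
tool_pos: [0.499, 0.1427, 0.1163]
orientation: [0.709, 0.705, 0.003, 0.001]
ft_force: [0.8, 0.0, -0.2]
gripper_width: 0.0552
grip_force: 63.4
clock: 15.35
tool_pos: [0.6166, 0.0515, 0.1131]
orientation: [0.71, 0.704, 0.001, -0.0]
ft_force: [0.1, -0.3, -0.3]
gripper_width: 0.0553
grip_force: 63.4
t 15.35 tcp [0.6166 0.0515 0.1131] psi 89.51 tilt 0.09 w 0.0553 F [ 0.1 -0.3 -0.3] q [ 0.36  0.77 -0.85  1.91  0.78  0.83 -0.92]
0.623,0.0536,0.0575,90 shift [0.018 0.053 0.464] rot [ 0.001 -0.001 -0.005]
```

```bash
J="python3 -m jog"
$J '[[0.02,0.05,0.1,0,0,0],[0.02,0.05,0.2,0,0,0],[0.02,0.05,0.3,0,0,0],[0.02,0.05,0.35,0,0,0],[0.02,0.05,0.35,0,0,0]]'
python3 look.py w4; python3 - <<'E'
import numpy as np,cv2
n=np.load("last.npz");T=n["T"];m=(np.hypot(T[...,0],T[...,1])<.033)&(T[...,2]>-.028)&(T[...,2]<.0)
p=T[m];print(len(p),p.min(0),p.max(0));q=p[(p[:,2]<-.0125)&(p[:,2]>-.02)];print(cv2.minEnclosingCircle(q[:,:2].astype(np.float32)))
A=np.c_[q,np.ones(len(q))];r=q;c=np.linalg.lstsq(np.c_[r[:,:2],np.ones(len(r))],r[:,2],rcond=None)[0];print(c)
cv2.imwrite("pics/w4c.png",n["color"][100:400,120:520])
E
```

```text
clock: 15.98
tool_pos: [0.6217, 0.056, 0.0704]
orientation: [0.709, 0.705, 0.0, -0.0]
ft_force: [0.3, 0.2, -0.8]
gripper_width: 0.055
grip_force: 63.4
15.97 tcp [0.6217 0.056  0.0704] w 0.055
tip z 0.0058 inner y 0.02
tip z 0.0062 inner y 0.02
6434 [-0.03117748 -0.03121656 -0.02799804] [ 3.02303135e-02  3.13472156e-02 -1.88006389e-07]
((0.0009854963282123208, -4.309659561840817e-05), 0.03273859620094299)
[-0.01240951  0.00217743 -0.01515493]
```

View pics/w4c.png

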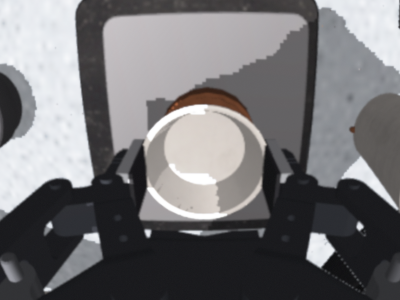

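```bash
for i in 1 2 3; do python3 go.py 0.623,0.0536,0.0505,90; done
```

```text
t 16.02 tcp [0.622  0.0561 0.0709] psi 89.73 tilt 0.09 w 0.0551 F [0.4 0.4 0.6] q [ 0.32  0.82 -0.8   1.92  0.84  0.78 -0.97]
0.623,0.0536,0.0505,90 shift [-0.021  0.009  0.17 ] rot [ 0.    -0.001 -0.003]
t 16.02 tcp [0.622  0.0561 0.0709] psi 89.73 tilt 0.09 w 0.0551 F [0.4 0.4 0.6] q [ 0.32  0.82 -0.8   1.92  0.84  0.78 -0.97]
0.623,0.0536,0.0505,90 shift [-0.021  0.009  0.17 ] rot [ 0.    -0.001 -0.003]
t 16.02 tcp [0.622  0.0561 0.0709] psi 89.73 tilt 0.09 w 0.0551 F [0.4 0.4 0.6] q [ 0.32  0.82 -0.8   1.92  0.84  0.78 -0.97]
0.623,0.0536,0.0505,90 shift [-0.021  0.009  0.17 ] rot [ 0.    -0.001 -0.003]
```

```bash
J="python3 -m jog"
$J '[[-0.02,0.01,0.05,0,0,0],[-0.02,0.01,0.1,0,0,0],[-0.02,0.01,0.14,0,0,0],[-0.02,0.01,0.14,0,0,0],[-0.02,0.01,0.14,0,0,0]]'
python3 go.py 0.623,0.0536,0.0485,90
```

```text
clock: 16.65
tool_pos: [0.6234, 0.0536, 0.0543]
orientation: [0.709, 0.705, 0.001, -0.0]
ft_force: [0.5, -0.1, -0.4]
gripper_width: 0.055
grip_force: 63.4
t 16.65 tcp [0.6234 0.0536 0.0543] psi 89.71 tilt 0.11 w 0.055 F [ 0.5 -0.1 -0.4] q [ 0.32  0.84 -0.78  1.93  0.87  0.76 -0.99]
0.623,0.0536,0.0485,90 shift [ 0.    -0.003  0.048] rot [ 0.001 -0.001 -0.003]
```

```bash
J="python3 -m jog"
$J '[[0,0,0.01,0,0,0],[0,0,0.02,0,0,0],[0,0,0.03,0,0,0],[0,0,0.04,0,0,0],[0,0,0.04,0,0,0]]'
$J '[[0,0,0.005,0,0,0],[0,0,0.01,0,0,0],[0,0,0.014,0,0,0],[0,0,0.014,0,0,0],[0,0,0.014,0,0,0]]'
```

```text
clock: 17.27
tool_pos: [0.6232, 0.0534, 0.0493]
orientation: [0.709, 0.705, 0.001, -0.0]
ft_force: [-0.1, 0.3, 0.3]
gripper_width: 0.0553
grip_force: 63.4
clock: 17.9
tool_pos: [0.6234, 0.0535, 0.0485]
orientation: [0.709, 0.705, 0.001, 0.0]
ft_force: [-2.1, -0.4, 7.4]
gripper_width: 0.0553
grip_force: 64.0
```

```bash
J="python3 -m jog"
$J '[[0,0,0,0,0,0],[0,0,0,0,0,0],[0,0,0,0,0,0],[0,0,-0.1,0,0,0],[0,0,-0.3,0,0,0]]' 1
$J '[[0.0,0,-0.3,0,0,0],[0,0,-0.5,0,0,0],[0,0,-0.5,0,0,0],[0,0,-0.5,0,0,0],[0,0,-0.5,0,0,0]]'
python3 look.py w5 0.623,0.0535,0.045,0.06,0.069
python3 - <<'E'
import numpy as np
W=np.load("last.npz")["W"];r=np.hypot(W[...,0]-.623,W[...,1]-.0535)
for lo,hi in((.028,.032),(0,.017)):
    p=W[(r>lo)&(r<hi)&(W[...,2]>.035)];p=p[abs(p[:,2]-np.median(p[:,2]))<.003];print(len(p),np.linalg.lstsq(np.c_[p[:,:2]-[.623,.0535],np.ones(len(p))],p[:,2],rcond=None)[0])
E
python3 go.py 0.430,0.3365,0.09,90
```

```text
clock: 18.52
tool_pos: [0.6228, 0.0534, 0.084]
orientation: [0.709, 0.705, 0.0, -0.001]
ft_force: [1.1, 0.0, -0.4]
gripper_width: 0.0852
grip_force: 0.0
clock: 19.15
tool_pos: [0.6227, 0.053, 0.1427]
orientation: [0.709, 0.705, 0.0, -0.001]
ft_force: [0.7, 0.6, -0.6]
gripper_width: 0.0853
grip_force: 0.0
19.15 tcp [0.6227 0.053  0.1427] w 0.0853
0.623,0.0535,0.045,0.06,0.069 [6.232e-01 5.320e-02 6.220e-02 6.360e-02 6.600e-02 1.271e+03]
tip z -0.0123 inner y 0.0414
tip z -0.0132 inner y 0.0423
726 [-0.00083771 -0.22821993  0.23820842]
1644 [0.00423399 0.14139979 0.22572453]
t 19.2 tcp [0.6227 0.0532 0.1427] psi 89.71 tilt 0.07 w 0.0853 F [0.3 0.1 0.4] q [ 0.38  0.74 -0.88  1.88  0.73  0.89 -0.88]
0.430,0.3365,0.09,90 shift [ 2.352 -1.618  0.443] rot [-0.    -0.001 -0.003]
```

```bash
J="python3 -m jog"
$J '[[0.2,-0.3,0,0,0,0],[0.4,-0.6,0,0,0,0],[0.6,-0.9,0,0,0,0],[0.6,-1,0,0,0,0],[0.6,-1,0,0,0,0]]'
$J '[[0.3,-0.2,0,0,0,0],[0.6,-0.4,0,0,0,0],[0.9,-0.6,0,0,0,0],[1,-0.62,0,0,0,0],[1,-0.62,0,0,0,0]]'
$J '[[0.3,0,0.1,0,0,0],[0.6,0,0.3,0,0,0],[0.65,0,0.45,0,0,0],[0.65,0,0.45,0,0,0],[0.65,0,0.45,0,0,0]]'
python3 look.py w6 0.430,0.3365,0.048,0.010,0.019
python3 go.py 0.430,0.3365,-0.0015,90
```

```text
clock: 19.82
tool_pos: [0.5033, 0.1255, 0.1435]
orientation: [0.709, 0.706, 0.0, 0.0]
ft_force: [0.0, -0.4, 0.3]
gripper_width: 0.0854
grip_force: 0.0
clock: 20.45
tool_pos: [0.4309, 0.2466, 0.1436]
orientation: [0.709, 0.705, 0.001, -0.0]
ft_force: [0.3, 0.3, -0.2]
gripper_width: 0.0852
grip_force: 0.0
clock: 21.08
tool_pos: [0.4312, 0.323, 0.09]
orientation: [0.71, 0.705, 0.001, 0.0]
ft_force: [0.1, -0.1, -0.4]
gripper_width: 0.0855
grip_force: 0.0
21.07 tcp [0.4312 0.323  0.09  ] w 0.0855
0.430,0.3365,0.048,0.010,0.019 [4.296e-01 3.341e-01 6.960e-02 1.250e-02 1.820e-02 5.385e+03]
tip z -0.0133 inner y 0.0415
tip z -0.013 inner y 0.0419
t 21.12 tcp [0.4312 0.3232 0.0903] psi 89.6 tilt 0.11 w 0.0854 F [-0.2 -0.2  0.1] q [-0.22  0.71 -0.79  2.11  0.84  0.67 -1.6 ]
0.430,0.3365,-0.0015,90 shift [ 0.11  -0.012  0.765] rot [ 0.001 -0.001 -0.004]
```

View pics/w6.png

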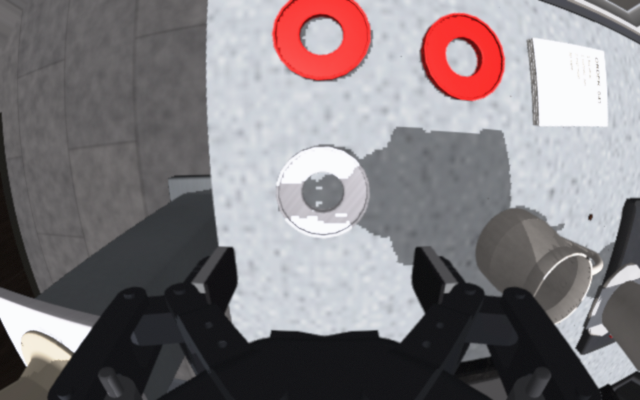

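The picture shows the ring at (323,191), two red look-alikes above it and the pitcher at (540,260), clear of the fingers.

```bash
J="python3 -m jog"
$J '[[0.05,-0.01,0.2,0,0,0],[0.09,-0.013,0.4,0,0,0],[0.09,-0.013,0.6,0,0,0],[0.09,-0.013,0.72,0,0,0],[0.09,-0.013,0.76,0,0,0]]'
$J '[[0,0,0,0,0,0],[0,0,0,0,0,0],[0,0,0,0,0,0],[0,0,0,0,0,0],[0,0,0,0,0,0]]' -1
python3 go.py 0.4296,0.3341,-0.0015,90
```

```text
clock: 21.75
tool_pos: [0.4291, 0.3348, -0.0015]
orientation: [0.709, 0.705, 0.001, 0.0]
ft_force: [0.6, -0.3, -0.2]
gripper_width: 0.0853
grip_force: 0.0
clock: 22.38
tool_pos: [0.4291, 0.3354, -0.0002]
orientation: [0.709, 0.705, 0.001, 0.0]
ft_force: [-1.0, -1.6, 5.5]
gripper_width: 0.0652
grip_force: 65.0
t 22.38 tcp [ 4.291e-01  3.354e-01 -2.000e-04] psi 89.7 tilt 0.16 w 0.0652 F [-1.  -1.6  5.5] q [-0.35  0.83 -0.63  2.14  1.05  0.52 -1.8 ]
0.4296,0.3341,-0.0015,90 shift [-0.011  0.004  0.011] rot [ 0.001 -0.001 -0.003]
```

```bash
J="python3 -m jog"
$J '[[0,0,-0.1,0,0,0],[0,0,-0.3,0,0,0],[0,0,-0.7,0,0,0],[-0.2,0,-1,0,0,0],[-0.4,0,-1,0,0,0]]'
$J '[[-0.3,0.1,-0.1,0,0,0],[-0.6,0.3,-0.2,0,0,0],[-0.9,0.5,-0.2,0,0,0],[-1,0.62,-0.2,0,0,0],[-1,0.62,-0.2,0,0,0]]'
$J '[[-0.3,0.3,0,0,0,0],[-0.6,0.6,0,0,0,0],[-0.9,0.9,0,0,0,0],[-0.94,1,0,0,0,0],[-0.94,1,0,0,0,0]]'
$J '[[0,0,0.1,0,0,0],[0,0,0.25,0,0,0],[0,0,0.4,0,0,0],[0,0,0.45,0,0,0],[0,0,0.45,0,0,0]]'
python3 look.py w7; python3 - <<'E'
import numpy as np,cv2
n=np.load("last.npz");T=n["T"];m=(np.hypot(T[...,0],T[...,1])<.04)&(T[...,2]>-.022)&(T[...,2]<-.008)
p=T[m];x=p[abs(p[:,1])<.026];print(len(p),x.min(0),x.max(0),np.median(p[:,2]))
c=np.linalg.lstsq(np.c_[x[:,:2],np.ones(len(x))],x[:,2],rcond=None)[0];print(c)
k=x[:,2]<-.0135;print(cv2.minEnclosingCircle(x[k][:,:2].astype(np.float32)))
cv2.imwrite("pics/w7c.png",n["color"][100:400,120:520])
E
python3 go.py 0.6232,0.0542,0.0623,90
```

```text
clock: 23.0
tool_pos: [0.4293, 0.2877, 0.1219]
orientation: [0.709, 0.705, 0.003, 0.0]
ft_force: [0.6, 0.4, -1.5]
gripper_width: 0.0653
grip_force: 67.6
clock: 23.62
tool_pos: [0.503, 0.1654, 0.1432]
orientation: [0.71, 0.704, 0.001, 0.0]
ft_force: [-0.2, -0.1, -0.8]
gripper_width: 0.0654
grip_force: 67.5
clock: 24.25
tool_pos: [0.6214, 0.0545, 0.1428]
orientation: [0.709, 0.705, 0.001, -0.001]
ft_force: [0.1, -0.1, -0.9]
gripper_width: 0.0654
grip_force: 67.5
clock: 24.88
tool_pos: [0.6214, 0.0536, 0.0878]
orientation: [0.709, 0.705, 0.0, -0.001]
ft_force: [0.2, -0.4, -1.3]
gripper_width: 0.0655
grip_force: 67.5
24.88 tcp [0.6214 0.0536 0.0878] w 0.0655
tip z -0.0106 inner y 0.02
tip z -0.0104 inner y 0.02
12760 [-0.0361919  -0.02599902 -0.01811966] [ 0.03343614  0.02599984 -0.00803011] -0.012452860255227474
[ 2.74859287e-03 -3.47838996e-06 -1.26230500e-02]
((-0.001295444555580616, -0.0006046300404705107), 0.03499849513173103)
t 24.93 tcp [0.6217 0.0537 0.0884] psi 89.72 tilt 0.1 w 0.0653 F [ 1.1  0.3 -0.4] q [ 0.34  0.8  -0.82  1.91  0.81  0.8  -0.94]
0.6232,0.0542,0.0623,90 shift [0.004 0.012 0.218] rot [ 0.    -0.001 -0.003]
```

View pics/w7c.png

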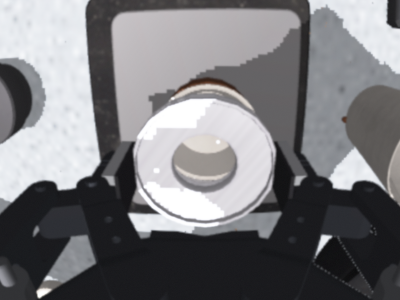

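The ring is level in the fingers, centred at (205,160) in the crop, 1.3 mm back along the tool's x axis.

```bash
J="python3 -m jog"
$J '[[0.007,0.012,0.05,0,0,0],[0.007,0.012,0.1,0,0,0],[0.007,0.012,0.15,0,0,0],[0.007,0.012,0.2,0,0,0],[0.007,0.012,0.21,0,0,0]]'
python3 go.py 0.6232,0.0545,0.0593,90
```

```text
clock: 25.55
tool_pos: [0.6229, 0.0542, 0.0628]
orientation: [0.709, 0.705, 0.001, -0.0]
ft_force: [-0.4, -0.3, -0.5]
gripper_width: 0.0659
grip_force: 67.5
t 25.55 tcp [0.6229 0.0542 0.0628] psi 89.71 tilt 0.07 w 0.0659 F [-0.4 -0.3 -0.5] q [ 0.32  0.83 -0.79  1.92  0.85  0.77 -0.97]
0.6232,0.0545,0.0593,90 shift [0.003 0.002 0.029] rot [ 0.    -0.001 -0.003]
```

```bash
J="python3 -m jog"
$J '[[0.003,0,0.01,0,0,0],[0.003,0,0.02,0,0,0],[0.003,0,0.025,0,0,0],[0.003,0,0.03,0,0,0],[0.003,0,0.03,0,0,0]]'
$J '[[0,0,0.004,0,0,0],[0,0,0.008,0,0,0],[0,0,0.008,0,0,0],[0,0,0.008,0,0,0],[0,0,0.008,0,0,0]]'
```

```text
clock: 26.18
tool_pos: [0.6232, 0.0546, 0.0598]
orientation: [0.709, 0.705, 0.001, -0.0]
ft_force: [0.1, 0.5, -2.4]
gripper_width: 0.0656
grip_force: 67.5
clock: 26.8
tool_pos: [0.6233, 0.0546, 0.0595]
orientation: [0.709, 0.705, 0.001, 0.0]
ft_force: [-2.5, -0.8, 7.2]
gripper_width: 0.0652
grip_force: 68.5
```

Contact came at 59.5 mm, where I expected it. I'll release, check, and go on to the distributor.

```bash
J="python3 -m jog"
$J '[[0,0,0,0,0,0],[0,0,0,0,0,0],[0,0,0,0,0,0],[0,0,-0.1,0,0,0],[0,0,-0.3,0,0,0]]' 1
$J '[[0.0,0,-0.3,0,0,0],[0,0,-0.5,0,0,0],[0,0,-0.5,0,0,0],[0,0,-0.5,0,0,0],[0,0,-0.5,0,0,0]]'
python3 look.py w8 0.623,0.0535,0.045,0.069,0.08 0.623,0.0535,0.045,0.0735,0.08
python3 - <<'E'
import numpy as np
W=np.load("last.npz")["W"];r=np.hypot(W[...,0]-.623,W[...,1]-.0535)
p=W[(r>.018)&(r<.03)&(W[...,2]>.06)&(W[...,2]<.08)];print(len(p),np.linalg.lstsq(np.c_[p[:,:2]-[.623,.0535],np.ones(len(p))],p[:,2],rcond=None)[0])
E
python3 go.py 0.444,0.0607,0.1,90
```

```text
clock: 27.42
tool_pos: [0.6227, 0.0547, 0.0955]
orientation: [0.709, 0.705, 0.0, -0.001]
ft_force: [0.2, 0.6, 0.2]
gripper_width: 0.0855
grip_force: 0.0
clock: 28.05
tool_pos: [0.6226, 0.0542, 0.1539]
orientation: [0.709, 0.705, 0.0, -0.001]
ft_force: [0.4, 0.2, -0.1]
gripper_width: 0.0854
grip_force: 0.0
28.05 tcp [0.6226 0.0542 0.1539] w 0.0854
0.623,0.0535,0.045,0.069,0.08 [6.227e-01 5.360e-02 6.940e-02 7.210e-02 7.780e-02 5.038e+03]
0.623,0.0535,0.045,0.0735,0.08 [6.227e-01 5.360e-02 6.940e-02 7.570e-02 7.780e-02 8.390e+02]
tip z -0.013 inner y 0.0414
tip z -0.0128 inner y 0.0424
2945 [-0.00103842 -0.00204614  0.07199368]
t 28.1 tcp [0.6227 0.0544 0.1539] psi 89.72 tilt 0.07 w 0.0854 F [ 0.4 -0.3  0.1] q [ 0.38  0.73 -0.89  1.87  0.71  0.9  -0.86]
0.444,0.0607,0.1,90 shift [ 0.045 -1.489  0.45 ] rot [-0.    -0.001 -0.003]
```

```bash
J="python3 -m jog"
$J '[[0,-0.3,0,0,0,0],[0,-0.6,0,0,0,0],[0,-0.9,0,0,0,0],[0,-1,0,0,0,0],[0,-1,0,0,0,0]]'
$J '[[0,-0.2,0.1,0,0,0],[-0.05,-0.4,0.3,0,0,0],[-0.05,-0.49,0.4,0,0,0],[-0.05,-0.49,0.4,0,0,0],[-0.05,-0.49,0.4,0,0,0]]'
python3 look.py w9 0.444,0.0607,0.045,0.034,0.043
python3 go.py 0.444,0.0607,0.006,90
```

```text
clock: 28.72
tool_pos: [0.5033, 0.0551, 0.1546]
orientation: [0.709, 0.705, 0.001, 0.0]
ft_force: [1.7, -0.4, -0.7]
gripper_width: 0.0853
grip_force: 0.0
clock: 29.35
tool_pos: [0.446, 0.05, 0.1068]
orientation: [0.709, 0.705, 0.002, 0.0]
ft_force: [0.5, -0.3, 0.3]
gripper_width: 0.0853
grip_force: 0.0
29.35 tcp [0.446  0.05   0.1068] w 0.0853
0.444,0.0607,0.045,0.034,0.043 [4.438e-01 6.160e-02 6.820e-02 3.850e-02 4.100e-02 6.568e+03]
tip z -0.0128 inner y 0.0414
tip z -0.0129 inner y 0.0422
t 29.4 tcp [0.4459 0.05   0.1069] psi 89.67 tilt 0.18 w 0.0858 F [-0.3 -0.3  0.2] q [ 0.34  0.61 -0.82  2.3   0.87  0.58 -1.17]
0.444,0.0607,0.006,90 shift [ 0.088 -0.018  0.841] rot [ 0.002 -0.001 -0.004]
```

```bash
J="python3 -m jog"
$J '[[0.05,-0.01,0.2,0,0,0],[0.097,-0.018,0.4,0,0,0],[0.097,-0.018,0.6,0,0,0],[0.097,-0.018,0.78,0,0,0],[0.097,-0.018,0.84,0,0,0]]'
python3 go.py 0.4438,0.0616,0.006,90
```

```text
clock: 30.02
tool_pos: [0.4433, 0.0617, 0.0049]
orientation: [0.709, 0.705, 0.001, 0.0]
ft_force: [0.3, -0.5, 0.0]
gripper_width: 0.0858
grip_force: 0.0
t 30.02 tcp [0.4433 0.0617 0.0049] psi 89.71 tilt 0.12 w 0.0858 F [ 0.3 -0.5  0. ] q [ 0.12  0.76 -0.56  2.36  1.32  0.38 -1.61]
0.4438,0.0616,0.006,90 shift [-0.     0.004 -0.009] rot [ 0.001 -0.001 -0.003]
```

```bash
J="python3 -m jog"
$J '[[0,0,0,0,0,0],[0,0,0,0,0,0],[0,0,0,0,0,0],[0,0,0,0,0,0],[0,0,0,0,0,0]]' -1
$J '[[0,0,-0.1,0,0,0],[0,0,-0.3,0,0,0],[0,0,-0.6,0,0,0],[0,0.1,-1,0,0,0],[0,0.3,-1,0,0,0]]'
$J '[[0,0.3,-0.1,0,0,0],[0,0.6,-0.2,0,0,0],[-0.06,0.9,-0.2,0,0,0],[-0.06,1,-0.2,0,0,0],[-0.06,1,-0.2,0,0,0]]'
python3 go.py 0.6227,0.0536,0.095,90
```

```text
clock: 30.65
tool_pos: [0.4433, 0.0616, 0.0065]
orientation: [0.709, 0.705, 0.002, 0.0]
ft_force: [1.2, -0.5, 8.0]
gripper_width: 0.0634
grip_force: 66.5
clock: 31.28
tool_pos: [0.479, 0.0607, 0.1289]
orientation: [0.709, 0.705, 0.002, 0.001]
ft_force: [1.4, -0.6, -3.5]
gripper_width: 0.0635
grip_force: 67.1
clock: 31.9
tool_pos: [0.5977, 0.053, 0.1494]
orientation: [0.709, 0.705, 0.0, -0.001]
ft_force: [-0.3, 0.5, -2.7]
gripper_width: 0.0635
grip_force: 67.2
t 31.9 tcp [0.5977 0.053  0.1494] psi 89.68 tilt 0.1 w 0.0635 F [-0.3  0.5 -2.7] q [ 0.37  0.69 -0.86  1.93  0.7   0.85 -0.87]
0.6227,0.0536,0.095,90 shift [0.006 0.209 0.454] rot [-0.    -0.001 -0.004]
```

```bash
J="python3 -m jog"
$J '[[0,0.1,0.1,0,0,0],[0,0.2,0.2,0,0,0],[0,0.209,0.35,0,0,0],[0,0.209,0.45,0,0,0],[0,0.209,0.5,0,0,0]]'
$J '[[0,0,0,0,0,0],[0,0,0,0,0,0],[0,0,0,0,0,0],[0,0,0,0,0,0],[0,0,0,0,0,0]]'
python3 look.py w10; python3 - <<'E'
import numpy as np,cv2
n=np.load("last.npz");T=n["T"];m=(np.hypot(T[...,0],T[...,1])<.045)&(T[...,2]>-.045)&(T[...,2]<-.026)
p=T[m];x=p[abs(p[:,1])<.025];z=np.median(x[:,2]);x=x[abs(x[:,2]-z)<.0025];print(len(x),x.min(0),x.max(0),z,cv2.minEnclosingCircle(x[:,:2].astype(np.float32)))
print(np.linalg.lstsq(np.c_[x[:,:2],np.ones(len(x))],x[:,2],rcond=None)[0])
E
python3 go.py 0.6227,0.0536,0.079,90
```

```text
clock: 32.52
tool_pos: [0.6224, 0.0531, 0.0887]
orientation: [0.709, 0.705, 0.0, -0.001]
ft_force: [0.2, 0.0, -3.5]
gripper_width: 0.0636
grip_force: 67.2
clock: 33.15
tool_pos: [0.6233, 0.053, 0.0902]
orientation: [0.709, 0.705, 0.001, 0.0]
ft_force: [-0.6, -0.4, -2.6]
gripper_width: 0.0634
grip_force: 67.2
33.15 tcp [0.6233 0.053  0.0902] w 0.0634
tip z 0.0143 inner y 0.02
tip z -0.0097 inner y 0.02
13734 [-0.02773271 -0.02498523 -0.03436437] [ 0.03390299  0.0249965  -0.02943279] -0.03192233271466401 ((0.00096599489916116, -0.00041330631938762963), 0.033525314182043076)
[ 0.00882864  0.00370801 -0.03196125]
t 33.2 tcp [0.6233 0.053  0.0901] psi 89.7 tilt 0.1 w 0.0634 F [ 0.2 -0.2 -3. ] q [ 0.32  0.78 -0.79  1.91  0.78  0.79 -0.91]
0.6227,0.0536,0.079,90 shift [ 0.005 -0.005  0.093] rot [ 0.001 -0.001 -0.003]
```

```bash
J="python3 -m jog"
$J '[[0.003,-0.004,0.03,0,0,0],[0.003,-0.004,0.06,0,0,0],[0.003,-0.004,0.08,0,0,0],[0.003,-0.004,0.085,0,0,0],[0.003,-0.004,0.085,0,0,0]]'
$J '[[0,0,0.004,0,0,0],[0,0,0.008,0,0,0],[0,0,0.012,0,0,0],[0,0,0.014,0,0,0],[0,0,0.014,0,0,0]]'
```

```text
clock: 33.83
tool_pos: [0.6228, 0.0534, 0.0797]
orientation: [0.709, 0.705, 0.001, -0.0]
ft_force: [0.8, -0.0, -2.9]
gripper_width: 0.0634
grip_force: 67.2
clock: 34.45
tool_pos: [0.6228, 0.0534, 0.0781]
orientation: [0.709, 0.705, 0.001, -0.0]
ft_force: [-0.1, -0.5, -2.0]
gripper_width: 0.0637
grip_force: 67.3
```

```bash
J="python3 -m jog"
$J '[[0,0,0.003,0,0,0],[0,0,0.006,0,0,0],[0,0,0.008,0,0,0],[0,0,0.008,0,0,0],[0,0,0.008,0,0,0]]'
```

```text
clock: 35.08
tool_pos: [0.6229, 0.0535, 0.078]
orientation: [0.709, 0.705, 0.001, 0.0]
ft_force: [-2.8, -0.9, 8.1]
gripper_width: 0.0633
grip_force: 68.4
```

Contact came at 78.0 mm, as predicted, so the distributor is home. I'll release, retreat and verify.

```bash
J="python3 -m jog"
$J '[[0,0,0,0,0,0],[0,0,0,0,0,0],[0,0,0,0,0,0],[0,0,-0.1,0,0,0],[0,0,-0.3,0,0,0]]' 1
$J '[[0,0,-0.3,0,0,0],[0,0,-0.6,0,0,0],[0,0,-0.7,0,0,0],[0,0,-0.7,0,0,0],[0,0,-0.7,0,0,0]]'
python3 look.py w11 0.623,0.0535,0.045,0.105,0.115
python3 - <<'E'
from h import *
from station import get_image
W=np.load("last.npz")["W"];r=np.hypot(W[...,0]-.623,W[...,1]-.0535)
p=W[(r<.028)&(W[...,2]>.1)&(W[...,2]<.12)];print(len(p),np.linalg.lstsq(np.c_[p[:,:2]-[.623,.0535],np.ones(len(p))],p[:,2],rcond=None)[0])
d=get_image("side");cv2.imwrite("pics/side2.png",cv2.resize(d["color"][120:340,230:450],None,fx=2.5,fy=2.5))
E
```

```text
clock: 35.7
tool_pos: [0.6224, 0.0534, 0.1138]
orientation: [0.709, 0.705, 0.0, -0.001]
ft_force: [0.2, -0.3, 0.3]
gripper_width: 0.0854
grip_force: 0.0
clock: 36.33
tool_pos: [0.6222, 0.0528, 0.1963]
orientation: [0.709, 0.705, 0.0, -0.0]
ft_force: [-0.0, -0.1, -1.0]
gripper_width: 0.0849
grip_force: 0.0
36.33 tcp [0.6222 0.0528 0.1963] w 0.0849
0.623,0.0535,0.045,0.105,0.115 [6.222e-01 5.360e-02 6.800e-02 1.100e-01 1.126e-01 5.488e+03]
tip z -0.013 inner y 0.0414
tip z -0.0131 inner y 0.0424
3907 [-0.00382422 -0.00371808  0.11009287]
```

View pics/side2.png

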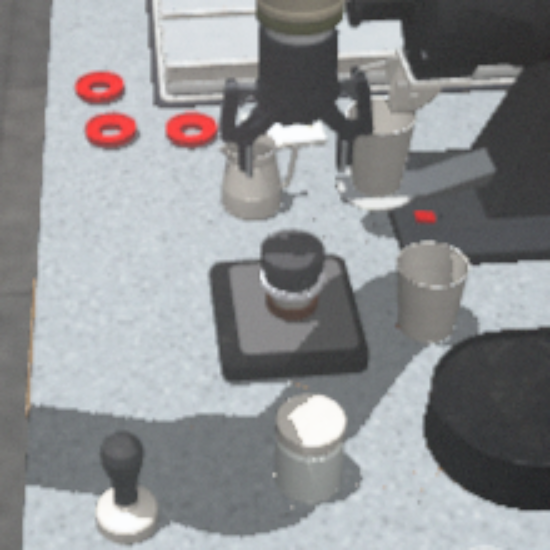

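The stack stands upright at (292,275) on the plate. Its top is level at 110 mm (109.5 expected), and the bystanders are where they were.

```bash
python3 -c "from station import close_job;print(close_job())"
```

```text
the job is handed in; nothing more can be done
None
```

The dosing stack (cradle, basket, ring, distributor) is built on the middle of the near scale's plate, centred to about 1 mm and level at the expected height; the robot let go of everything and the job was handed in at about 36 s.

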